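# Stir the bead bath and lay the rod in its cradle

### The arm

A 7-joint arm with a two-finger parallel gripper is mounted at the origin on the work surface. World frame = base frame: x ahead of the robot, y to its left, z up, the work surface at z = 0. Lengths are in m, angles in rad, forces in N, time in s.
With the tool pointing down it reaches from about 0.425 to 0.95 m from the base axis. Payload 4.7 kg.
Tool frame: the origin (TCP) lies between the finger pads; the fingertips stand 8 mm ahead of it and the grasp point (between the pads) lies 11 mm behind it; z points along the fingers, y is the line along which they close (so a half turn about z gives the same grasp; the last joint's range is limited). The gripper opens to 85 mm and grips with 20 to 120 N. Pads are 22 mm wide; open, the fingers measure 114 mm over their backs; the gripper's body (76 mm by 85 mm) begins 54 mm behind the grasp point. The pads swing forward as they close: fully open they stand 13 mm farther back than shut.
Start: joints at [1.226, 0.469, -0.049, 1.532, 0.024, 1.141, -0.082], TCP at [0.21, -0.642, 0.239] pointing down, gripper open.
Joint ranges: [-2.59, 2.59], [-0.33, 1.99], [-1.39, 1.29], [0.1, 2.45], [-1.04, 4.18], [0.21, 1.99], [-2.66, 2.66]. Speed limits (rad/s): [2.57, 2.57, 3.14, 3.14, 3.14, 3.14, 3.14].

### API

Orientations are given as a unit quaternion [w, x, y, z].
In Python, from workcell import movep, servo_line, movej, gripper_to, dwell, inverse_kinematics, state, capture, IKError, hand_in gives the robot as it stands. Calls block until the motion is done:
- movep(position, orientation): joint-space move of the TCP to a pose.
- servo_line(position, frame=None, v=0.15): straight line of the TCP; frame=None keeps the orientation; v is the mean speed in m/s.
- movej(angles): joint-space move.
- gripper_to(opening, strength=None): finger opening in m; strength is the grip in N (None keeps the last); returns when the fingers have stopped.
- dwell(seconds).
- inverse_kinematics(position, orientation): joint angles nearest the present ones, or None.
- state(): the state.
- capture(name): name is "scene" or "top" or "wrist"; returns a dict with "color" (384x512x3 uint8, red, green, blue), "fx", "fy", "cx", "cy" (pixels), "R" (3x3) and "t" (3): a world point X has camera coordinates R X + t. Camera axes: x right, y down, z forward; pixel columns grow to the right and rows downward; lengths in m; the calibration is good to about 2 mm. A picture is of the moment at which its call begins. There is no depth.
A pose or a line that the arm cannot do raises IKError and nothing moves.
- hand_in(): hands the job in; it is judged then, once.
The state is a dict: "clock": time; "joints": joint angles; "joint_velocities": joint speeds; "joint_efforts": joint torques, N m; "eef_pos": TCP position; "orientation": TCP orientation; "ft_force": force on the tool from outside, world axes, zero at the start; "ft_torque": the same for the moment, N m; "finger_gap": finger opening in m; "gripper_force": force on a finger pad.
Only numpy, scipy, OpenCV 4.12 (cv2) and the standard library are available. Lean on these libraries where they do the work, as an engineer would, in place of code of your own. Each camera call takes 0.05 s, during which the arm holds its last target. There are 200 camera calls.

### The job

Take the steel stirring rod out of its sloping rest and, with its rubber tip down on or just above the pan's floor, stir the beads of the bead bath in wide circles, three full turns clockwise as seen from above, so that the beads are well moved round and none leaves the pan. Then lay the rod gently on its side, centred in both notches of the low cradle (set it down, do not drop it; either end may lead), and let go. Leave the bottles and other things on the bench where they stand.

Things in the scene. Friction and masses are not known exactly. Their poses are not given: they have to be found in the camera images.
- rod: round dark steel stirring rod, 14 mm in diameter, 200 mm long, round ends, about 110 g (70 to 155 g); its last 45 mm at +x are a black rubber tip. Origin at its middle; x runs along it towards the rubber tip. At the start it leans in the rest, tip down, 50 degrees below level
- rod_tip (a point): the extreme end of the rod's rubber tip, 100 mm from its middle along its x
- rest: white plastic sloping rest, fixed; foot 150 x 90 x 8 mm, origin under its centre on the table. The rod leans in its x-z plane, middle at (-5,0,86) mm, tip to +x: tip in a pocket open above (stop at x=62, 22 mm high), upper end in an open U saddle 28 mm wide, 14 mm long, on a post at x=-55, 65 mm up the rod from its middle, cheeks 8 mm above its axis. Free between; lifts straight up
- bath: bead bath, fixed: round white heater base 190 mm across, 22 mm high, with an open flared aluminium pan on it: inside diameter 112 mm at the floor, 168 mm at the rim, wall 4 mm, inner floor 27 mm and rim 72 mm above the table. Origin on the table under the pan's centre, z up; a small blue knob marks the base's -x side
- bath_floor (a point): centre of the pan's inner floor, 27 mm above the table
- cradle: low white plastic cradle, fixed: foot 170 x 76 mm, 8 mm thick, with two posts 10 mm thick at x = -65 and +65 mm, each with an open 90 degree V notch across y, about 40 mm wide at its mouth, 70 mm above the table at its tips. Origin under the foot's centre, on the table; the rod is to lie along its x, either way round
- cradle_seat (a point): where the middle of the rod lies when it is centred in both notches: above the cradle's centre, 60 mm above the table
- bead1: white ceramic bead, a ball 30 mm in diameter, 35 g, loose on the pan's floor; six of them, all alike, start in a ring of about 36 mm radius round the pan's centre. Origin at its centre
- bead2: white ceramic bead, a ball 30 mm in diameter, 35 g, loose on the pan's floor; six of them, all alike, start in a ring of about 36 mm radius round the pan's centre. Origin at its centre
- bead3: white ceramic bead, a ball 30 mm in diameter, 35 g, loose on the pan's floor; six of them, all alike, start in a ring of about 36 mm radius round the pan's centre. Origin at its centre
- bead4: white ceramic bead, a ball 30 mm in diameter, 35 g, loose on the pan's floor; six of them, all alike, start in a ring of about 36 mm radius round the pan's centre. Origin at its centre
- bead5: white ceramic bead, a ball 30 mm in diameter, 35 g, loose on the pan's floor; six of them, all alike, start in a ring of about 36 mm radius round the pan's centre. Origin at its centre
- bead6: white ceramic bead, a ball 30 mm in diameter, 35 g, loose on the pan's floor; six of them, all alike, start in a ring of about 36 mm radius round the pan's centre. Origin at its centre
- jar: small amber screw-lid jar, 44 mm wide, 75 mm tall, beside the cradle on its +y side; stands loose on the table, a bystander; origin at the centre of its underside
- cup: small clear plastic cup, 50 mm wide, 60 mm tall, beside the rest on its -y side; stands loose on the table, a bystander; origin at the centre of its underside
- reagent_bottle: amber bottle with a white cap, 64 mm wide, 150 mm tall; stands loose on the table, a bystander; origin at the centre of its underside
- saline_bottle: clear bottle with a white cap, 60 mm wide, 165 mm tall; stands loose on the table, a bystander; origin at the centre of its underside
- stain_bottle: white bottle with a blue cap, 56 mm wide, 140 mm tall; stands loose on the table, a bystander; origin at the centre of its underside
- beaker: empty glass beaker, 72 mm wide at the rim, 90 mm tall; stands loose on the table, a bystander; origin at the centre of its underside
- spatula: spatula lying on the table, 190 mm long; not the stirring tool; loose on the table, a bystander; origin on the table under its middle, x along it

How it is judged:
On the way, in this order (a step that is already met when the one before it is completed fails the run):
1. turn 1: the held rod's tip, under 20 mm above the pan's floor, passes the bath's +x side (over 13 mm out, within 13 mm of that axis) (contact force between the fingers and rod above 1 N and z of rod_tip in the frame of bath_floor below 0.02 m and x of rod_tip in the frame of bath above 0.013 m and y of rod_tip in the frame of bath between -0.013 and 0.013 m), for 0.04 s.
2. turn 1: the held rod's tip, under 20 mm above the pan's floor, passes the bath's -y side (over 13 mm out, within 13 mm of that axis) (contact force between the fingers and rod above 1 N and z of rod_tip in the frame of bath_floor below 0.02 m and y of rod_tip in the frame of bath below -0.013 m and x of rod_tip in the frame of bath between -0.013 and 0.013 m), for 0.04 s.
3. turn 1: the held rod's tip, under 20 mm above the pan's floor, passes the bath's -x side (over 13 mm out, within 13 mm of that axis) (contact force between the fingers and rod above 1 N and z of rod_tip in the frame of bath_floor below 0.02 m and x of rod_tip in the frame of bath below -0.013 m and y of rod_tip in the frame of bath between -0.013 and 0.013 m), for 0.04 s.
4. turn 1: the held rod's tip, under 20 mm above the pan's floor, passes the bath's +y side (over 13 mm out, within 13 mm of that axis) (contact force between the fingers and rod above 1 N and z of rod_tip in the frame of bath_floor below 0.02 m and y of rod_tip in the frame of bath above 0.013 m and x of rod_tip in the frame of bath between -0.013 and 0.013 m), for 0.04 s.
5. turn 2: the held rod's tip, under 20 mm above the pan's floor, passes the bath's +x side (over 13 mm out, within 13 mm of that axis) (all of step 1), for 0.04 s.
6. turn 2: the held rod's tip, under 20 mm above the pan's floor, passes the bath's -y side (over 13 mm out, within 13 mm of that axis) (all of step 2), for 0.04 s.
7. turn 2: the held rod's tip, under 20 mm above the pan's floor, passes the bath's -x side (over 13 mm out, within 13 mm of that axis) (all of step 3), for 0.04 s.
8. turn 2: the held rod's tip, under 20 mm above the pan's floor, passes the bath's +y side (over 13 mm out, within 13 mm of that axis), four beads being over 15 mm from their starts (all of step 4 and (distance of each of bead1, bead2, bead3, bead4 from where it was at the start of the episode above 0.015 m or distance of each of bead1, bead2, bead3, bead5 from where it was at the start of the episode above 0.015 m or distance of each of bead1, bead2, bead3, bead6 from where it was at the start of the episode above 0.015 m or distance of each of bead1, bead2, bead4, bead5 from where it was at the start of the episode above 0.015 m or distance of each of bead1, bead2, bead4, bead6 from where it was at the start of the episode above 0.015 m or distance of each of bead1, bead2, bead5, bead6 from where it was at the start of the episode above 0.015 m or distance of each of bead1, bead3, bead4, bead5 from where it was at the start of the episode above 0.015 m or distance of each of bead1, bead3, bead4, bead6 from where it was at the start of the episode above 0.015 m or distance of each of bead1, bead3, bead5, bead6 from where it was at the start of the episode above 0.015 m or distance of each of bead1, bead4, bead5, bead6 from where it was at the start of the episode above 0.015 m or distance of each of bead2, bead3, bead4, bead5 from where it was at the start of the episode above 0.015 m or distance of each of bead2, bead3, bead4, bead6 from where it was at the start of the episode above 0.015 m or distance of each of bead2, bead3, bead5, bead6 from where it was at the start of the episode above 0.015 m or distance of each of bead2, bead4, bead5, bead6 from where it was at the start of the episode above 0.015 m or distance of each of bead3, bead4, bead5, bead6 from where it was at the start of the episode above 0.015 m)), for 0.04 s.
9. the rod, still held, is lowered along the cradle: its centre within 30 mm of the seat, less than 15 mm above it, within 0.3 rad of the cradle's length (contact force between the fingers and rod above 1 N and z of rod in the frame of cradle_seat between -0.015 and 0.015 m and distance between rod and cradle_seat below 0.03 m and angle between the x axis of rod and the x axis of cradle, either way round below 0.3 rad), for 0.04 s.
At the end, for the whole second after the job is handed in: The rod lies released and at rest in both notches of the cradle, either way round: its middle within 25 mm (seen from above) and 6 mm in height of the seat, its length within 0.08 rad of the cradle's. All six beads are in the pan (within 75 mm of its axis, centres less than 45 mm above its floor) (horizontal distance between rod and cradle_seat below 0.025 m and z of rod in the frame of cradle_seat between -0.006 and 0.006 m and angle between the x axis of rod and the x axis of cradle, either way round below 0.08 rad and linear speed of rod below 0.02 m/s and horizontal distance between each of bead1, bead2, bead3, bead4, bead5, bead6 and bath below 0.075 m and z of each of bead1, bead2, bead3, bead4, bead5, bead6 in the frame of bath_floor below 0.045 m); the robot touches nothing.
It fails at once if a bead leaves the pan (horizontal distance between any of bead1, bead2, bead3, bead4, bead5, bead6 and bath above 0.095 m).
It fails at once if a bystander is pushed more than 30 mm or knocked over (distance of any of jar, cup, reagent_bottle, saline_bottle, stain_bottle, beaker, spatula from where it was at the start of the episode above 0.03 m or angle between any of jar, cup, reagent_bottle, saline_bottle, stain_bottle, beaker, spatula's own z axis and vertical above 0.5 rad).
It fails at once if the rod is jammed against the bath with more than 60 N (contact force between rod and bath above 60 N).
It also fails if it takes over 72 s, if anything falls off the work surface, if the arm or the gripper's body presses on something with over 40 N, if the wrist force passes 120 N, or if a joint passes its speed limit or range.

## Working session

There is one attempt and no reset: what is moved stays moved. The work goes in short steps, each a Python script; the robot and the scene stay as the last script left them, time stands still between calls to the robot, and variables do not carry over. Pictures are saved under pics/ and viewed, at most 12 in all, crops included, and the job is handed in when it is done.

```bash
mkdir -p pics; ls; python3 - <<'E'
from workcell import *
import cv2,pickle
d={}
for n in("scene","top","wrist"):
    c=capture(n);d[n]=c
    cv2.imwrite(f"pics/{n}0.png",c["color"][:,:,::-1])
    print(n,c["fx"],c["cx"],c["cy"],c["R"],c["t"])
pickle.dump(d,open("c0.pkl","wb"));s=state();print(s["clock"],s["eef_pos"],s["orientation"])
E
```

```text
pics
scene 361.98699867092444 251.886457083967 186.25138924260503 [[ 0.25073908  0.9680489  -0.00335158]
 [ 0.78299239 -0.20484016 -0.58733587]
 [-0.56925638  0.14464379 -0.80933636]] [-0.0734863  -0.40917934  1.62035141]
top 381.85784985974203 254.21616128602216 185.29093137083046 [[ 0.00937841 -0.99965242  0.02463891]
 [-0.99715262 -0.01119303 -0.07457458]
 [ 0.07482445 -0.02386936 -0.99691101]] [-0.07928441  0.55355027  1.02758873]
wrist 326.8184190423908 253.8941837144939 194.78458262925932 [[ 3.10663435e-01 -9.50519736e-01 -6.79437103e-04]
 [-9.14275903e-01 -2.99013023e-01  2.73296149e-01]
 [-2.59976544e-01 -8.42819275e-02 -9.61929703e-01]] [-0.67282787 -0.0370379   0.37745932]
0.15 [ 0.20954289 -0.64119815  0.23849438] [-7.43839412e-04  9.87557262e-01  1.57258013e-01 -1.34126197e-04]
```

View pics/top0.png

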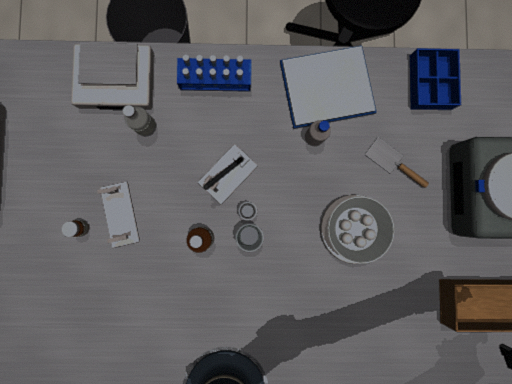

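View pics/scene0.png

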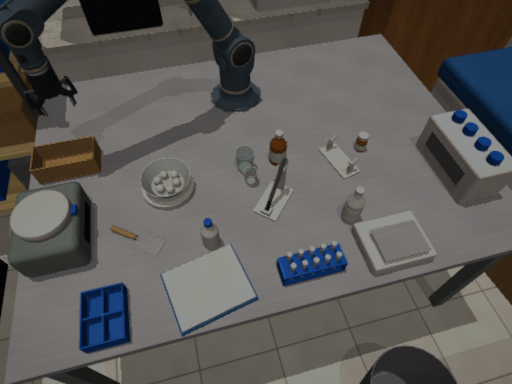

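The top view shows the rest at (227,174) with the rod's tip up-right (243,158). The cradle is at (120,214) with the jar on its left, and the bath is at (358,229) with its beads in a ring. Next I'll measure these.

```bash
cat > h.py <<'E'
import numpy as np,cv2
def ray(c,uv,z):
    d=c["R"].T@np.array([(uv[0]-c["cx"])/c["fx"],(uv[1]-c["cy"])/c["fy"],1.]);o=-c["R"].T@c["t"]
    return o+d*(z-o[2])/d[2]
def proj(c,X):
    p=c["R"]@np.array(X)+c["t"];return np.array([c["cx"]+c["fx"]*p[0]/p[2],c["cy"]+c["fy"]*p[1]/p[2]])
def blob(m,x0,y0,x1,y1):
    k=np.zeros_like(m);k[y0:y1,x0:x1]=m[y0:y1,x0:x1]
    cs,_=cv2.findContours(k,cv2.RETR_EXTERNAL,cv2.CHAIN_APPROX_NONE)
    return max(cs,key=cv2.contourArea)
E
python3 - <<'E'
import pickle,cv2,numpy as np
from h import *
d=pickle.load(open("c0.pkl","rb"))
for n,box in(("top",(196,145,258,205)),("scene",(252,150,292,220))):
    c=d[n];g=c["color"].max(2)
    b=blob((g<60).astype(np.uint8),*box);p=b[:,0,:].astype(float);m=p.mean(0)
    ax=np.linalg.svd(p-m,full_matrices=False)[2][0];t=(p-m)@ax
    e=[m+ax*t.min(),m+ax*t.max()];print(n,"rod",e,cv2.minAreaRect(b))
    e.sort(key=lambda q:q[1]) # by row
    lo,hi=(e[0],e[1]) if n=="top" else (e[1],e[0])
    T=ray(c,lo,.012);U=ray(c,hi,.16);print(T,U,np.linalg.norm(T-U),np.degrees(np.arctan2(*(T-U)[1::-1])))
c=d["top"];im=c["color"]
mx,mn=im.max(2).astype(int),im.min(2).astype(int)
w=((mn>165)&(mx-mn<40)).astype(np.uint8)
for nm,box,z in(("cradle",(95,175,145,255),.008),("rest",(190,140,262,208),.008)):
    r=cv2.minAreaRect(blob(w,*box));P=[ray(c,q,z) for q in cv2.boxPoints(r)]
    print(nm,r,np.round(P,3).tolist(),np.linalg.norm(P[0]-P[1]),np.linalg.norm(P[1]-P[2]))
for px in((358,229),(120,214),(75,228),(247,211),(200,238),(250,237)):print(px,ray(c,px,.06).round(3))
o=[cv2.resize(im[y:y+95,x:x+95],(380,380),interpolation=cv2.INTER_CUBIC) for x,y in((75,165),(310,182))]
cv2.imwrite("pics/crop.png",np.hstack(o)[:,:,::-1])
E
```

```text
top rod [array([242.42728602, 157.27851739]), array([203.89391836, 187.86636251])] ((223.01222229003906, 172.39024353027344), (5.934603214263916, 49.19473648071289), 51.34019470214844)
[ 0.63295705 -0.04021999  0.012     ] [0.53647718 0.0492396  0.16      ] 0.19802874476095442 -42.83778089808394
scene rod [array([284.55982296, 157.84548311]), array([266.33391767, 209.76618278])] ((275.4757385253906, 183.82098388671875), (4.200869560241699, 55.02677536010742), 18.853158950805664)
[ 0.62613883 -0.03472357  0.012     ] [0.53584242 0.04890081 0.16      ] 0.19248500492757753 -42.80307083912302Traceback (most recent call last):
  File "<stdin>", line 16, in <module>
  File "h.py", line 10, in blob
    return max(cs,key=cv2.contourArea)
ValueError: max() iterable argument is empty
```

```bash
python3 - <<'E'
import pickle,cv2,numpy as np
from h import *
d=pickle.load(open("c0.pkl","rb"))
c=d["top"];im=c["color"]
mx,mn=im.max(2).astype(int),im.min(2).astype(int)
print(im[214,120],im[214,90],im[185,245],im[200,345])
th=(int(mn[205:222,114:126].mean())+int(mn[205:222,85:98].mean()))//2
w=(mn>th).astype(np.uint8)
for nm,box,z in(("cradle",(95,175,145,255),.008),("rest",(190,140,262,208),.008)):
    r=cv2.minAreaRect(blob(w,*box));P=[ray(c,q,z) for q in cv2.boxPoints(r)]
    print(nm,r,np.round(P,3).tolist(),np.linalg.norm(P[0]-P[1]),np.linalg.norm(P[1]-P[2]))
for px in((358,229),(120,214),(75,228),(247,211),(200,238),(250,237)):print(px,ray(c,px,.06).round(3))
o=[cv2.resize(im[y:y+95,x:x+95],(380,380),interpolation=cv2.INTER_CUBIC) for x,y in((75,165),(310,182))]
cv2.imwrite("pics/crop.png",np.hstack(o)[:,:,::-1])
E
```

```text
[137 140 146] [106 105 108] [112 111 113] [127 127 126]
cradle ((119.17308044433594, 214.36538696289062), (61.580467224121094, 27.260143280029297), 78.69007110595703) [[0.546, 0.352, 0.008], [0.562, 0.279, 0.008], [0.397, 0.241, 0.008], [0.382, 0.313, 0.008]] 0.07421861134535275 0.16957845341258102
rest ((227.27883911132812, 173.31678771972656), (31.55984115600586, 53.10917663574219), 43.451839447021484) [[0.563, 0.083, 0.008], [0.673, -0.016, 0.008], [0.613, -0.081, 0.008], [0.504, 0.019, 0.008]] 0.14824228683609508 0.08860745033453804
(358, 229) [ 0.439 -0.348  0.06 ]
(120, 214) [0.472 0.277 0.06 ]
(75, 228) [0.435 0.392 0.06 ]
(247, 211) [ 0.483 -0.054  0.06 ]
(200, 238) [0.412 0.068 0.06 ]
(250, 237) [ 0.415 -0.063  0.06 ]
```

View pics/crop.png

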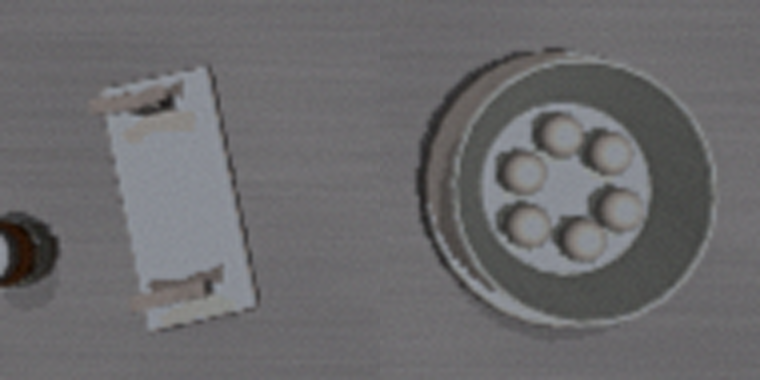

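Cradle: foot measures 170x74 mm, centre (0.472,0.296), yaw 13.4°. Rest centre and rod middle agree to about 2 mm between the two views. In the crop the bath's rim centre is at top-view pixel (361.1,229.5) and its floor centre at (356.9,228.9). Next I'll check kinematics for grasp, stir and place.

```bash
cat >> h.py <<'E'
from scipy.spatial.transform import Rotation as Ro
BETA=np.radians(25);S=.010
def pose(mid,psi,p,flip=1,beta=None,s=None):
    """TCP pose holding the rod with its middle at mid, tip yaw psi, p below level (deg)"""
    b=BETA if beta is None else beta;s=S if s is None else s
    ps,p=np.radians([psi,p]);h=np.array([np.cos(ps),np.sin(ps),0]);k=np.array([0,0,1.])
    d=h*np.cos(p)-k*np.sin(p);n=h*np.sin(p)+k*np.cos(p)
    z=-n*np.cos(b)+d*np.sin(b);y=flip*np.cross(k,h);x=np.cross(y,z)
    q=Ro.from_matrix(np.c_[x,y,z]).as_quat()[[3,0,1,2]]
    return np.array(mid)-s*d+.011*z,q,d
MID=np.array([.584,.005,.086]);PSI=-42.8
SEAT=np.array([.472,.2965,.060]);CY=13.4
E
python3 - <<'E'
import pickle
from h import *
from workcell import *
c=pickle.load(open("c0.pkl","rb"))["top"]
print(ray(c,(361.1,229.5),.072),ray(c,(356.9,228.9),.027))
B=(ray(c,(361.1,229.5),.072)+ray(c,(356.9,228.9),.027))/2
def ik(P,q):
    j=inverse_kinematics(list(P),list(q));return None if j is None else np.round(j,2).tolist()
for f in(1,-1):
    for dz in(0,.14):P,q,_=pose(MID+[0,0,dz],PSI,50,f);print("grasp",f,dz,P.round(3),ik(P,q))
    for ps in range(-180,180,30):
        r=[]
        for a in(0,1.57,3.14,4.71):
            P,q,d=pose([0,0,0],ps,60,f);t=np.array([B[0]+.028*np.cos(a),B[1]+.028*np.sin(a),.035]);r.append(ik(t-.1*d+P,q))
        print("stir",f,ps,r[0],all(r))
    for cy in(CY,CY-180):
        for dz in(0,.15):P,q,_=pose(SEAT+[0,0,dz],cy,0,f);print("place",f,cy,dz,ik(P,q))
E
```

```text
[ 0.43794855 -0.35258978  0.072     ] [ 0.43776755 -0.35480917  0.027     ]
grasp 1 0 [0.576 0.013 0.084] [0.58, 0.81, -0.82, 1.65, 0.24, 1.18, 0.55]
grasp 1 0.14 [0.576 0.013 0.224] [0.58, 0.64, -0.82, 1.55, 0.1, 1.4, 0.6]
stir 1 -180 [1.12, 0.48, -0.53, 2.07, -0.72, 0.22, -0.2] True
stir 1 -150 [1.15, 0.54, -0.51, 1.96, -0.61, 0.59, 0.18] True
stir 1 -120 [1.14, 0.61, -0.52, 1.82, -0.4, 0.92, 0.43] True
stir 1 -90 [1.09, 0.68, -0.55, 1.7, -0.17, 1.2, 0.68] True
stir 1 -60 [1.02, 0.73, -0.57, 1.62, 0.05, 1.41, 0.98] True
stir 1 -30 [0.97, 0.75, -0.61, 1.6, 0.31, 1.54, 1.3] True
stir 1 0 [0.93, 0.74, -0.67, 1.65, 0.58, 1.55, 1.62] True
stir 1 30 [1.16, 0.95, -1.18, 1.73, 1.08, 1.76, 1.76] True
stir 1 60 [1.18, 0.87, -1.18, 1.87, 1.29, 1.59, 2.15] True
stir 1 90 [-0.38, 0.74, 1.11, 2.08, -0.35, 0.36, -2.34] True
stir 1 120 None False
stir 1 150 None False
place 1 13.4 0 [-0.1, 0.57, -0.81, 2.23, 1.49, 0.61, -0.28]
place 1 13.4 0.15 [0.23, 0.37, -1.16, 2.11, 0.96, 0.74, 0.26]
place 1 -166.6 0 [-0.09, 0.84, -0.73, 1.64, 0.33, 1.25, -2.25]
place 1 -166.6 0.15 [0.01, 0.71, -0.91, 1.54, 0.
[... 408 characters left out ...]
.1] True
stir -1 -60 [0.58, 0.66, 0.1, 1.65, -0.27, 1.43, -1.82] True
stir -1 -30 [0.54, 0.67, 0.04, 1.63, 0.01, 1.46, -1.52] True
stir -1 0 [0.48, 0.64, 0.01, 1.68, 0.27, 1.38, -1.21] True
stir -1 30 [0.42, 0.59, 0.01, 1.78, 0.52, 1.21, -0.92] True
stir -1 60 [0.42, 0.52, -0.04, 1.91, 0.78, 0.98, -0.68] True
stir -1 90 [0.37, 0.45, 0.04, 2.04, 1.01, 0.65, -0.43] True
stir -1 120 [0.46, 0.4, 0.02, 2.13, 1.33, 0.32, -0.24] True
stir -1 150 [1.23, 0.52, -0.8, 2.12, 1.57, 0.31, 0.2] True
place -1 13.4 0 None
place -1 13.4 0.15 [-1.06, 0.16, 0.34, 2.17, 0.35, 0.46, -2.35]
place -1 -166.6 0 [0.06, 0.98, -1.02, 1.63, 0.55, 1.35, 0.7]
place -1 -166.6 0.15 [0.15, 0.89, -1.25, 1.54, 0.51, 1.61, 0.64]
```

```bash
python3 - <<'E'
from h import *
from workcell import *
P,q,d=pose(MID,PSI,50)
z=Ro.from_quat(q[[1,2,3,0]]).as_matrix()[:,2]
movep(list(P-.13*z+[0,0,.12]),list(q))
gripper_to(.06,60)
servo_line(list(P-.11*z),v=.2)
c=capture("wrist");im=c["color"].copy()
for s in(-.1,0,.1):
    u=proj(c,MID+s*d);print(s,u);cv2.circle(im,tuple(int(v) for v in u),4,(255,0,0),1)
cv2.imwrite("pics/w1.png",im[:,:,::-1]);print(state()["clock"],state()["eef_pos"],P)
import pickle;pickle.dump(c,open("c1.pkl","wb"))
E
```

```text
-0.1 [253.70439655  82.71306424]
0 [253.73354063 210.46741929]
0.1 [253.75062037 285.3372075 ]
4.0417 [ 0.6110127  -0.01876289  0.18502316] [0.57587271 0.01252595 0.08369106]
```

View pics/w1.png

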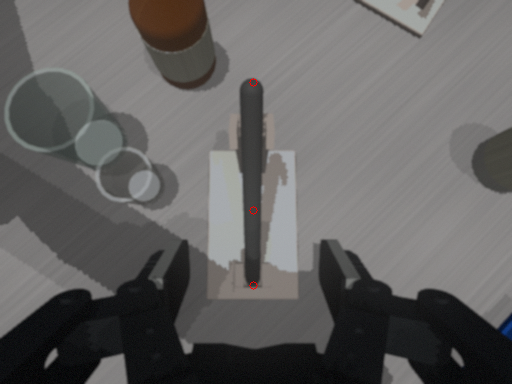

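The wrist view puts the predicted rod points (254,83), (254,210) and (254,285) on the rod to within about 2 px. I'll grasp, lift, carry the rod over the bath, and check the tip from the top view before it goes in.

```bash
python3 - <<'E'
from h import *
from workcell import *
import pickle
P,q,d=pose(MID,PSI,50)
servo_line(list(P),v=.1)
gripper_to(0,100)
s=state();print(s["clock"],s["finger_gap"],s["gripper_force"],s["ft_force"])
servo_line(list(P+[0,0,.03]),v=.05)
servo_line(list(P+[0,0,.16]),v=.2)
B=np.array([.438,-.3537,0])
tip=B+[0,0,.14]
P2,q2,d2=pose([0,0,0],PSI,60);P2=P2+tip-.1*d2
movep(list(P2),list(q2));dwell(.3)
r={}
for n in("top","scene","wrist"):
    c=capture(n);r[n]=c
    print(n,"tip",proj(c,tip),"top",proj(c,tip-.2*d2))
pickle.dump(r,open("c2.pkl","wb"))
o=[]
for n in("top","scene"):
    c=r[n];u=proj(c,tip-.1*d2).astype(int);im=c["color"].copy()
    for k in(0,.2):cv2.circle(im,tuple(int(v) for v in proj(c,tip-k*d2)),2,(255,0,0),1)
    x,y=max(u[0]-50,0),max(u[1]-50,0);o.append(cv2.resize(im[y:y+100,x:x+100],(400,400),interpolation=cv2.INTER_CUBIC))
cv2.imwrite("pics/h2.png",np.hstack(o)[:,:,::-1])
cv2.imwrite("pics/w2.png",r["wrist"]["color"][:,:,::-1])
s=state();print(s["clock"],s["finger_gap"],s["eef_pos"],P2,s["ft_force"])
E
```

```text
5.8 0.011035686832144002 97.52805590629578 [ 1.04539107 -0.78373973  2.46210564]
top tip [370.0386998  230.62384257] top [365.0399514  271.80785973]
scene tip [159.92162044 163.44887675] top [167.78638954 105.59451447]
wrist tip [254.43411988 379.3459894 ] top [254.64024944  54.85324185]
9.1917 0.011162620112715035 [ 0.39318369 -0.31185985  0.226284  ] [ 0.39301551 -0.3120439   0.22625212] [-0.72307196  0.12570857 -1.54515264]
```

View pics/h2.png

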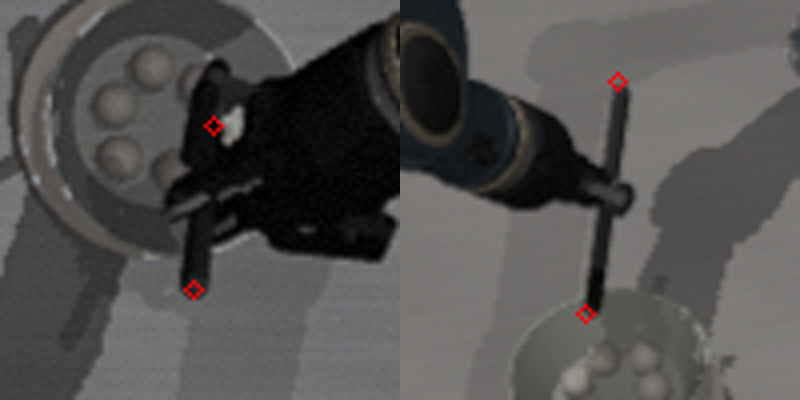

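View pics/w2.png

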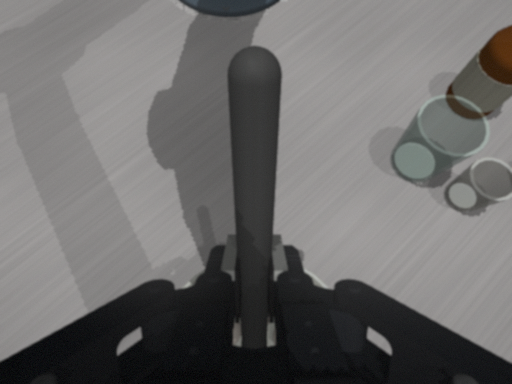

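The top view shows the upper end as predicted, but something dark reaches past the predicted tip, up to crop (215,65). The scene view shows the tip near crop (597,310), about 3 px off. I'll triangulate the two to see whether the rod turned in the grip.

```bash
python3 - <<'E'
from h import *
import pickle
r=pickle.load(open("c2.pkl","rb"))
def tri(a,b):
    M=[];v=[]
    for c,u in((r["top"],a),(r["scene"],b)):
        o=ray(c,u,0);e=ray(c,u,.5)-o;e/=np.linalg.norm(e);Q=np.eye(3)-np.outer(e,e);M.append(Q);v.append(Q@o)
    X=np.linalg.solve(M[0]+M[1],v[0]+v[1]);return X,[np.linalg.norm(m@X-w) for m,w in zip(M,v)]
T=tri((370.3,215.4),(162.7,162.4));U=tri((365.2,271.8),(168.3,107));print("T",T,"U",U)
d=T[0]-U[0];print(np.linalg.norm(d),np.degrees(np.arctan2(d[1],d[0])),np.degrees(np.arcsin(-d[2]/np.linalg.norm(d))))
for z in(.14,.15,.16,.17):print(ray(r["top"],(370.3,215.4),z),ray(r["scene"],(162.7,162.4),z))
c=r["top"]["color"][195:275,345:415];cv2.imwrite("pics/h3.png",cv2.resize(np.clip(c.astype(float)*2.5,0,255).astype(np.uint8),None,fx=8,fy=7,interpolation=cv2.INTER_CUBIC)[:,:,::-1])
E
```

```text
T (array([ 0.47505508, -0.33986683,  0.18444369]), [np.float64(0.000289640195715879), np.float64(0.0002896401957158956)]) U (array([ 0.36420838, -0.28646789,  0.30774339]), [np.float64(0.0013006754835827685), np.float64(0.0013006754835827635)])
0.1741874161184066 -25.72183223357765 45.06078640722117
[ 0.47494448 -0.3548384   0.14      ] [ 0.43579137 -0.34423019  0.14      ]
[ 0.47495402 -0.35153644  0.15      ] [ 0.44465881 -0.3431862   0.15      ]
[ 0.47496355 -0.34823449  0.16      ] [ 0.45352625 -0.34214221  0.16      ]
[ 0.47497309 -0.34493253  0.17      ] [ 0.46239368 -0.34109822  0.17      ]
```

View pics/h3.png

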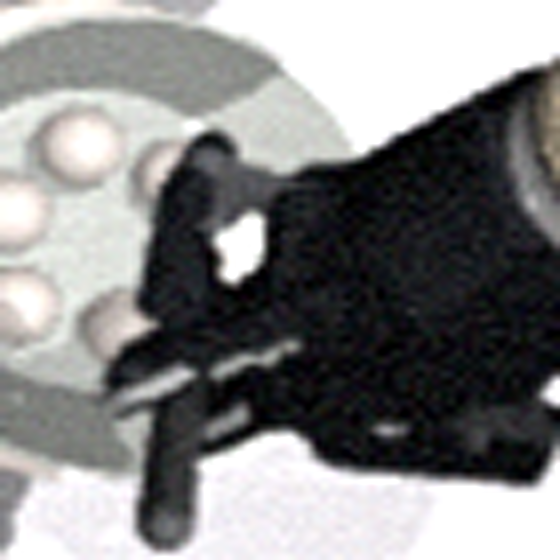

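The brightened crop shows that dark end is a finger link, with the real tip hidden behind the hand in the top view. I'll fit the rod's axis in the scene view alone.

```bash
python3 - <<'E'
from h import *
import pickle
r=pickle.load(open("c2.pkl","rb"));c=r["scene"];g=c["color"].max(2).astype(int)
B=np.array([.438,-.3537,0]);tip=B+[0,0,.14]
for p in(50,55,60,65,70):
    P2,q2,d2=pose([0,0,0],PSI,60);G=tip-.11*d2 # grasp point
    _,_,d=pose([0,0,0],PSI,p);print(p,"tip",proj(c,G+.11*d).round(1),"up",proj(c,G-.09*d).round(1),"G",proj(c,G).round(1))
for y in range(104,168,2):
    row=g[y,150:180];i=np.where(row<(55 if y<150 else 45))[0]+150
    print(y,(i.min(),i.max(),i.mean().round(1)) if len(i) else None,end="; ")
E
```

```text
50 tip [156.3 164.6] up [170.8 105.3] G [164.1 132.7]
55 tip [158.1 164.1] up [169.3 105.4] G [164.1 132.7]
60 tip [159.9 163.4] up [167.8 105.6] G [164.1 132.7]
65 tip [161.7 162.6] up [166.2 106. ] G [164.1 132.7]
70 tip [163.5 161.5] up [164.6 106.7] G [164.1 132.7]
104 None; 106 None; 108 (np.int64(167), np.int64(169), np.float64(168.0)); 110 (np.int64(167), np.int64(169), np.float64(168.0)); 112 (np.int64(166), np.int64(169), np.float64(167.5)); 114 (np.int64(150), np.int64(169), np.float64(161.8)); 116 (np.int64(150), np.int64(168), np.float64(158.1)); 118 (np.int64(150), np.int64(168), np.float64(158.4)); 120 (np.int64(150), np.int64(168), np.float64(158.1)); 122 (np.int64(150), np.int64(167), np.float64(156.9)); 124 (np.int64(150), np.int64(167), np.float64(157.2)); 126 (np.int64(150), np.int64(167), np.float64(158.0)); 128 (np.int64(150), np.int64(167), np.float64(158.5)); 130 (np.int64(150), np.int64(165), np.float64(157.5)); 132 (np.int64(150), np.int64(170), np.float64(158.6)); 134 (np.int64(150), np.int64(170), np.float64(158.1)); 136 (np.int64(159), np.int64(170), np.float64(164.5)); 138 (np.int64(163), np.int64(168), np.float64(165.5)); 140 (np.int64(162), np.int64(165), np.float64(163.5)); 142 (np.int64(162), np.int64(165), np.float64(163.5)); 144 (np.int64(162), np.int64(164), np.float64(163.0)); 146 (np.int64(162), np.int64(164), np.float64(163.0)); 148 (np.int64(161), np.int64(164), np.float64(162.5)); 150 (np.int64(161), np.int64(163), np.float64(162.0)); 152 (np.int64(161), np.int64(163), np.float64(162.0)); 154 (np.int64(160), np.int64(163), np.float64(161.5)); 156 (np.int64(160), np.int64(163), np.float64(161.5)); 158 (np.int64(160), np.int64(163), np.float64(161.5)); 160 (np.int64(160), np.int64(162), np.float64(161.0)); 162 (np.int64(160), np.int64(162), np.float64(161.0)); 164 None; 166 None;
```

The rod's axis in the scene view goes from (168.3,107) to (161,162). That matches 60° pitch to about 1°, so the rod has not turned in the grip. Now I'll stir.

```bash
python3 - <<'E'
from h import *
from workcell import *
B=np.array([.438,-.3537,0])
P0,q,d=pose([0,0,0],PSI,60);off=P0-.1*d
go=lambda t,v:servo_line(list(np.array(t)+off),v=v)
go(B+[0,0,.075],.15);go(B+[0,0,.035],.05)
f0=np.array(state()["ft_force"]);print("in",state()["clock"],f0.round(1))
N=14;mx=0
for k in range(int(3.6*N)+1):
    a=np.radians(80)-2*np.pi*k/N;r=min(.028,.010+.018*k/(N*.25))
    go(B+[r*np.cos(a),r*np.sin(a),.035],.05)
    f=np.linalg.norm(np.array(state()["ft_force"])-f0);mx=max(mx,f)
    if k%N==7:
        cv2.imwrite(f"pics/s{k}.png",capture("top")["color"][:,:,::-1]);print(k,state()["clock"],f.round(1),mx)
    if f>30:print("force",k,f);break
go(B+[0,0,.035],.05);go(B+[0,0,.20],.15)
s=state();print(s["clock"],mx,s["finger_gap"],s["gripper_force"])
import pickle
r={n:capture(n) for n in("top","scene","wrist")};pickle.dump(r,open("c3.pkl","wb"))
c=r["scene"];tip=B+[0,0,.20];print("tip,up",proj(c,tip),proj(c,tip-.2*d))
x,y=110,80;cs=cv2.resize(c["color"][y:y+140,x-10:x+110],(360,420));w=cv2.resize(r["wrist"]["color"],(440,420))
cv2.imwrite("pics/h4.png",np.hstack([cs,w])[:,:,::-1])
E
```

```text
in 10.725 [ 0.1 -0.1 -1.7]
7 13.725 0.6 1.517123974889431
21 19.375 0.9 11.956012515195287
35 25.025 1.8 11.956012515195287
49 30.675 3.3 11.956012515195287
33.0333 11.956012515195287 0.011306309941314093 97.95473456382751
tip,up [156.00222095 151.47659812] [163.89945012  90.00340874]
```

View pics/h4.png

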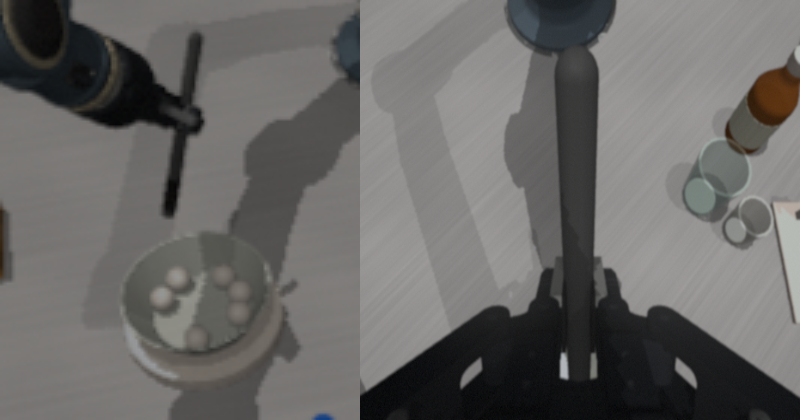

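All six beads are in the pan and the rod is unmoved in the grip. I'll check how far the beads moved at the different stages.

```bash
python3 - <<'E'
from h import *
import pickle
c0=pickle.load(open("c0.pkl","rb"));c3=pickle.load(open("c3.pkl","rb"))
B=np.array([.438,-.3537,0])
fin=[ray(c3["scene"],(u/3+100,v/3+80),.042)-B for u,v in((162,298),(178,277),(223,276),(240,291),(239,312),(197,338))]
st=[ray(c0["top"],((u-380)/4+310,v/4+182),.042)-B for u,v in((560,133),(610,151),(620,209),(582,240),(526,224),(523,172))]
for nm,L in(("start",st),("final",fin)):print(nm,[(round(np.hypot(x,y)*1e3),round(np.degrees(np.arctan2(y,x)))) for x,y,_ in L])
o=[cv2.resize(i[185:275,315:405],(390,390),interpolation=cv2.INTER_CUBIC) for i in(cv2.imread("pics/s7.png"),cv2.imread("pics/s21.png"))]
cv2.imwrite("pics/h5.png",np.clip(np.hstack(o)*1.6,0,255))
E
```

```text
start [(38, 12), (36, -46), (35, -113), (35, -170), (40, 127), (35, 73)]
final [(43, -115), (49, -159), (48, 133), (52, 96), (53, 61), (51, -7)][ WARN:0@0.172] global loadsave.cpp:1063 imwrite_ Unsupported depth image for selected encoder is fallbacked to CV_8U.
```

View pics/h5.png

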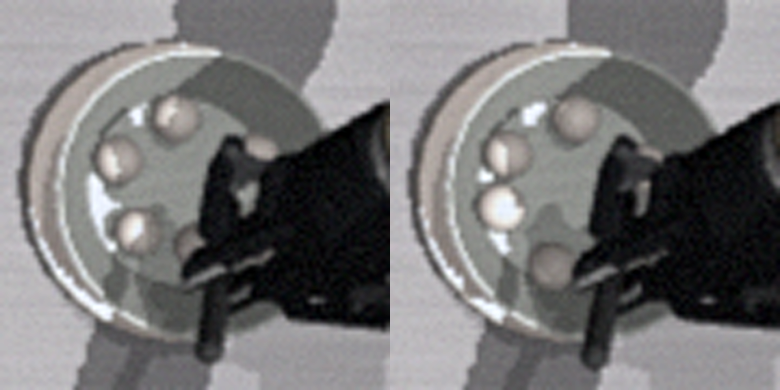

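Rods push clockwise, so at least four beads seem well moved (for example -46°→-115° and -113°→-159°), though the timing against the second +y pass isn't certain. There is time in hand, so I'll add one more turn as insurance, then carry the rod to the cradle and look.

```bash
python3 - <<'E'
from h import *
from workcell import *
import pickle
B=np.array([.438,-.3537,0])
P0,q,d=pose([0,0,0],PSI,60);off=P0-.1*d
go=lambda t,v:servo_line(list(np.array(t)+off),v=v)
go(B+[0,0,.085],.2);go(B+[0,0,.035],.06)
f0=np.array(state()["ft_force"]);N=14;mx=0
for k in range(int(1.25*N)+1):
    a=np.radians(60)-2*np.pi*k/N;r=min(.028,.012+.008*k)
    go(B+[r*np.cos(a),r*np.sin(a),.035],.06)
    f=np.linalg.norm(np.array(state()["ft_force"])-f0);mx=max(mx,f)
    if f>30:print("force",k,f);break
go(B+[0,0,.035],.06);go(B+[0,0,.20],.25)
print(state()["clock"],mx)
P,qq,_=pose([.50,-.02,.30],-20,30);movep(list(P),list(qq))
P,qq,d=pose(SEAT+[0,0,.09],CY,0);movep(list(P),list(qq));dwell(.2)
r={n:capture(n) for n in("top","scene","wrist")};pickle.dump(r,open("c4.pkl","wb"))
s=state();print(s["clock"],s["finger_gap"],s["eef_pos"],P)
M=SEAT+[0,0,.09];o=[]
for n,(x,y) in(("top",(60,155)),("scene",(280,90))):
    c=r[n];im=c["color"].copy()
    for k in(-.1,.1):
        u=proj(c,M+k*d);print(n,k,u);cv2.circle(im,tuple(int(v) for v in u),2,(255,0,0),1)
    for k in(-.065,.065):
        cv2.circle(im,tuple(int(v) for v in proj(c,SEAT+k*d)),2,(0,255,0),1)
    o.append(cv2.resize(im[y:y+110,x:x+110],(400,400),interpolation=cv2.INTER_CUBIC))
cv2.imwrite("pics/h6.png",np.clip(np.hstack(o).astype(float)*1.5,0,255).astype(np.uint8)[:,:,::-1])
E
```

```text
42.7333 2.1040893673547565
45.6 0.011144899649147067 [0.4673194  0.29471475 0.14020422] [0.46679448 0.29525987 0.14003061]
top -0.1 [107.63750876 255.60757591]
top 0.1 [ 91.18174166 173.21613772]
scene -0.1 [329.61766392 115.26668249]
scene 0.1 [364.00257741 151.5617249 ]
```

View pics/h6.png

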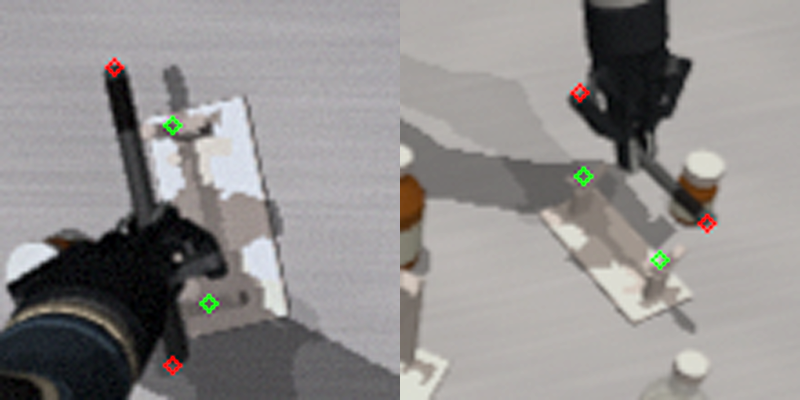

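Rod ends match the predictions in both views, and the predicted seats (green) fall on both notched posts. I'll lower slowly with contact detection.

```bash
python3 - <<'E'
from h import *
from workcell import *
import pickle
go=lambda dz,v:servo_line(list(pose(SEAT+[0,0,dz],CY,0)[0]),v=v)
go(.02,.12);dwell(.2);f0=np.array(state()["ft_force"])
for dz in np.arange(.012,-.0061,-.0015):
    go(dz,.02);f=np.array(state()["ft_force"])-f0
    if f[2]>3:break
print("contact",dz,f.round(1),state()["clock"])
dwell(.2)
gripper_to(.04,30);dwell(.4)
P,q,_=pose(SEAT+[0,0,dz],CY,0);z=Ro.from_quat(q[[1,2,3,0]]).as_matrix()[:,2]
servo_line(list(P-.12*z),v=.12);servo_line(list(P-.12*z+[0,0,.12]),v=.25)
# uncover the cradle for the cameras
movep(list(P-.12*z+[0.0,-.28,.14]),list(q));dwell(.2)
print(state()["clock"]);r={n:capture(n) for n in("top","scene")};pickle.dump(r,open("c5.pkl","wb"))
d=pose([0,0,0],CY,0)[2];o=[]
for n,(x,y) in(("top",(60,155)),("scene",(280,90))):
    c=r[n];im=c["color"].copy()
    for k in(-.1,.1):cv2.circle(im,tuple(int(v) for v in proj(c,SEAT+k*d)),2,(255,0,0),1)
    o.append(cv2.resize(im[y:y+110,x:x+110],(400,400),interpolation=cv2.INTER_CUBIC))
cv2.imwrite("pics/h7.png",np.clip(np.hstack(o).astype(float)*1.5,0,255).astype(np.uint8)[:,:,::-1])
E
```

```text
contact 0.001500000000000003 [-2.2 -0.4  6.8] 48.8333
52.9
```

View pics/h7.png

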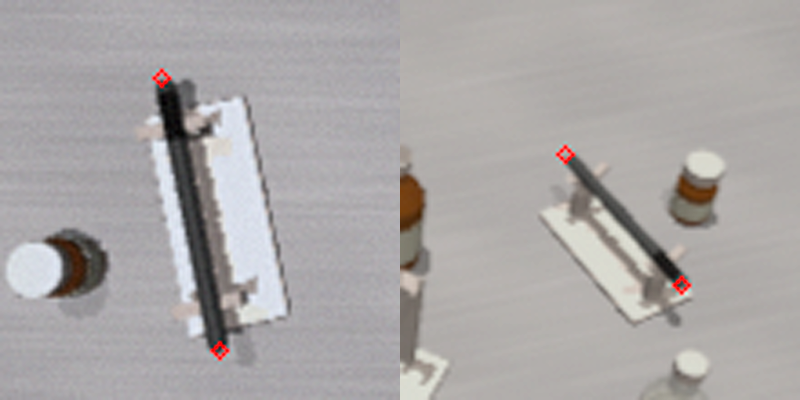

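The rod lies in both notches with its ends at the predicted points in both views: top (162,78)/(220,350), scene (566,154)/(682,285). The jar hasn't moved. I'll hand in.

```bash
python3 -c "
from workcell import *
print(hand_in())"
```

```text
the job is handed in; nothing more can be done
None
```

The job is handed in, with no verdict shown: I stirred the beads clockwise for about 3.6 turns plus a 1.25-turn extra pass (in case too few beads had moved), and all six were in the pan when last viewed, before that pass; the rod lies released in both cradle notches.

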